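# Flip open the test-kit case and wake its reader

## Robot

A 7-joint arm with a two-finger parallel gripper is mounted at the origin on the work surface. World frame = base frame: x ahead of the robot, y to its left, z up, the work surface at z = 0. Lengths are in m, angles in rad, forces in N, time in s.
With the tool pointing down it reaches from about 0.35 to 0.9 m from the base axis. Payload 7.2 kg.
Tool frame: the origin (TCP) lies at the very end of the fingers, on their centre line; the grasp point (between the pads) lies 19 mm behind it; z points along the fingers, y is the line along which they close (so a half turn about z gives the same grasp; the last joint's range is limited). The gripper opens to 88 mm and grips with 3 to 60 N. Pads are 20 mm wide; open, the fingers measure 115 mm over their backs; the gripper's body (75 mm by 178 mm) begins 61 mm behind the grasp point.
Start: joints at [-1.305, 0.411, -0.013, 1.596, 0.006, 1.134, -0.082], TCP at [0.205, 0.591, 0.223] pointing down, gripper open.
Joint ranges: [-2.95, 2.95], [-0.29, 1.99], [-1.47, 1.44], [0.14, 2.54], [-1.03, 4.17], [0.13, 1.85], [-2.86, 2.86]. Speed limits (rad/s): [2.39, 2.39, 3.01, 3.01, 3.14, 3.14, 3.14].

## Interface

Orientations are given as [roll, pitch, yaw] about the fixed x, y, z axes, in that order (R = Rz(yaw) Ry(pitch) Rx(roll)).
In Python, from workcell import ctrl gives the robot as it stands. The module is installed in compiled form; this text tells all that it offers.
- The arm moves only by the tool move_arm, never from a script. Its argument "motion" is a list of rows, each a list of 3 entries, a list of its own where there are three numbers: the shift along the tool's x, y, z as a fraction of full scale, then the turn, a rotation vector about the tool's x, y, z as a fraction of full scale, then the gripper command: -1 is shut, 1 is fully open, values between are in proportion. A call has 1 to 10 rows; each row is the pose to reach, as a shift and turn from the pose commanded when the call began, along the tool's axes at that moment; what a row does not reach only later rows make up. Full scale, the value 1, is 0.3 m for a shift and 0.5 rad for a turn. A row lasts 1/10 s, in which the tool goes at most 50 mm and 8.59 degrees, less where a joint would pass 70% of its speed; a pose out of reach is approached as far as the arm can. A call with a number of a shift or a turn outside -1 to 1 is refused whole. A call with a gripper value outside its range is refused whole. The fingers move at their own pace and stop on an object; "grip_force" is the grip in N (left out, the last holds). Time passes only in rows, so rows that repeat a pose let the fingers close. It gives the time, the measured TCP pose, the force, the opening and the grip force at its end, in the units of the state.
- ctrl.state(): the state, without advancing time (a new reading comes with each control period).
- ctrl.get_image(name): name is "scene" or "side" or "wrist"; returns the picture (384x512x3 uint8, red, green, blue); there is no depth.
- ctrl.calibration(name): a dict with "K" (3x3 intrinsics, pixels), "xyz" and "rotation" of the camera in the world; the wrist camera has in their place "tool_from_camera" (4x4, takes a point from camera to tool coordinates, whose origin is the TCP and whose axes are the flange's). Camera axes: x right, y down, z forward; pixel columns grow to the right and rows downward; lengths in m; the calibration is good to about 2 mm. A picture is of the moment at which its call begins: read the wrist's pose just before it. calibration takes no time and is no camera call.
- ctrl.hand_in(): hands the job in; it is judged then, once.
The state is a dict: "clock": time; "qpos": joint angles; "qvel": joint speeds; "tau": joint torques, N m; "position": TCP position; "ee_rot": TCP orientation; "contact_force": force on the tool from outside, world axes, zero at the start; "torque": the same for the moment, N m; "finger_gap": finger opening in m; "gripper_force": force on a finger pad.
Only numpy, scipy, OpenCV 4.12 (cv2) and the standard library are available. Lean on these libraries where they do the work, as an engineer would, in place of code of your own. Each camera call takes 0.05 s, during which the arm holds its last target. There are 200 camera calls.

## Task

Using only the fingertips, push up the lip of the grey test-kit case's lid and tip the lid over backwards until it rests open by its own weight. Take the hand off the lid, then press the round key of the reader inside the case fully down, let it come up and move the hand clear. Do not force or grip the lid, and leave the vial, carton and jar where they are: nothing is to be picked up.

Things in the scene. Friction and masses are not known exactly. Their poses are not given: they have to be found in the camera images.
- case: Light grey plastic carrying case fixed to the table: an open tray 170 mm (x, front to back) by 270 mm (y) and 75 mm high, walls 5 mm, covered by a hinged lid 24 mm thick. Origin at the centre of the tray's underside, on the table; its x axis points from the front (lip side, facing the robot's right, about -y) to the back (hinge side), z up.
- lid (a joint): Lid angle about its hinge, which runs along the case's y axis at the back rim (85 mm behind the case's centre): 0 shut, grows as the lip rises and goes over backwards, stop at 1.95. Free hinge, no catch; lid about 0.25 kg. Let go below about 1.4 it falls shut, beyond about 1.5 it falls open to the stop. About 1.5 N up at the lip opens it.
- lid_hinge (a point): Point on the lid's hinge axis, at mid-width, 75 mm above the table. Its axes turn with the lid: when shut they are parallel to the case's.
- lid_lip (a point): Middle of the outer lower edge of the lid's lip: 75 mm above the table when shut, 198 mm from the hinge axis; turns with the lid. The lip is a flat tab 90 mm wide, 6 mm thick, standing out 28 mm from the case's front wall, with free space below it down to the table: a finger sloping down and forward gets under it. Behind the lip the lid is a hollow shell, 20 mm deep, front rim 4 mm.
- reader: Black reader module, 150 x 122 x 42 mm, fixed on the floor of the tray in either end of it, nearer the robot or farther (with a foam block in the other end), hidden while the lid is shut. Origin at the centre of its underside, 5 mm above the table; a grey display lies towards the hinge, the key towards the lip.
- key_top (a point): Centre of the top of the reader's only key, a round grey cap of 26 mm diameter, in a black collar of 42 mm diameter; the top is 10 mm above the collar, 69 mm above the table and 6 mm below the tray's rim, 35 mm from the case's centre towards the lip and 64 mm to one side. It moves with the key.
- key (a joint): Travel of the key: 0 up, 0.006 m fully down; springs back. Needs about 1.5 N to start and 5 N to be fully down.
- vial_mid (a point): Centre of a small capped vial, 28 mm diameter, 50 mm high, 40 g, loose in a round recess 22 mm deep of the foam block next to the reader; its top is 73 mm above the table. Leave it.
- carton_mid (a point): Centre of a loose white carton standing near the case, 45 x 70 x 110 mm. Leave it.
- jar_mid (a point): Centre of a loose capped sample jar near the case, 60 mm diameter, 85 mm high. Leave it.

How it is judged:
On the way, in this order (a step that is already met when the one before it is completed fails the run):
1. the lid rests open at its stop with the hand off the case and lid (value of joint lid above 1.8 rad and contact force between each of the arm, the fingers and case below 0.2 N), for 0.3 s.
2. the reader's key is pressed down, with the lid open (value of joint key above 0.0045 m and value of joint lid above 1.8 rad), for 0.1 s.
At the end, for the whole second after the job is handed in: The lid rests open at its stop (beyond 1.8 rad), still; the key, having been pressed at least 4.5 mm down after the lid was open, is up again (under 1.5 mm); vial, carton and jar are within 30 mm of where they stood (value of joint lid above 1.8 rad and velocity of joint lid below 0.1 rad/s and value of joint key below 0.0015 m and distance of each of carton_mid, jar_mid, vial_mid from where it was at the start of the episode below 0.03 m); the robot touches nothing.
It fails at once if the vial, carton or jar is knocked over or shifted more than 30 mm (not (distance of carton_mid from where it was at the start of the episode below 0.03 m) or not (distance of jar_mid from where it was at the start of the episode below 0.03 m) or not (distance of vial_mid from where it was at the start of the episode below 0.03 m)).
It fails at once if the vial, carton or jar is lifted (over 15 mm) (height (world z) of carton_mid above 0.07 m or height (world z) of jar_mid above 0.0575 m or height (world z) of vial_mid above 0.063 m).
It fails at once if the lid or case is forced or gripped, with more than 40 N (contact force between the fingers and case above 40 N).
It also fails if it takes over 50 s, if anything falls off the work surface, if the arm or the gripper's body presses on something with over 40 N, if the wrist force passes 120 N, or if a joint passes its speed limit or range.

## Working session

There is one attempt and no reset: what is moved stays moved. The work goes in short steps, Python scripts to look and compute and a tool call to move; the robot and the scene stay as the last step left them, time stands still between calls to the robot, and variables do not carry over. Pictures are saved under pics/ and viewed, at most 10 in all, crops included, and the job is handed in when it is done.

Besides the shell and the picture viewer there is one more tool, called after "Call:" as name(argument=value, ...) on one line, values as JSON. move_arm: Moves the arm, as the interface text tells. Shift numbers are shares of 0.3 m and turn numbers shares of 0.5 rad, none past 1 either way. Its arguments: {"type":"object","properties":{"motion":{"type":"array","items":{"type":"array"}},"grip_force":{"type":"number"}},"required":["motion"]}

```bash
mkdir -p pics
cat > h.py <<'E'
import numpy as np, cv2
from scipy.spatial.transform import Rotation as R
from workcell import ctrl
def save(n,f): cv2.imwrite('pics/'+f,ctrl.get_image(n)[:,:,::-1])
def ray(n,u,v):
    c=ctrl.calibration(n);K=np.array(c['K'])
    r=np.array(c['rotation']); r=r if r.shape==(3,3) else R.from_euler('xyz',r).as_matrix()
    return np.array(c['xyz']), r@np.linalg.solve(K,[u,v,1])
def onz(n,u,v,z):
    o,d=ray(n,u,v); return o+d*(z-o[2])/d[2]
def proj(n,p):
    c=ctrl.calibration(n);K=np.array(c['K'])
    r=np.array(c['rotation']); r=r if r.shape==(3,3) else R.from_euler('xyz',r).as_matrix()
    q=K@(r.T@(np.array(p)-c['xyz'])); return q[:2]/q[2]
def T():
    s=ctrl.state(); return np.array(s['position']),R.from_euler('xyz',s['ee_rot'])
E
python3 - <<'E'
from h import *
a=ctrl.get_image('scene');b=ctrl.get_image('side')
cv2.imwrite('pics/a.png',cv2.resize(a[:,:,::-1],(800,600)));cv2.imwrite('pics/b.png',cv2.resize(b[:,:,::-1],(800,600)))
print(ctrl.state());print(ctrl.calibration('scene'),ctrl.calibration('side'),ctrl.calibration('wrist'))
E
```

```text
{'clock': 0.1, 'qpos': array([-1.30518352,  0.41183704, -0.01269923,  1.59696363,  0.00560966,
        1.13429724, -0.08218658]), 'qvel': array([-0.00124091, -0.00161204,  0.00148645, -0.0024896 , -0.00132657,
        0.00118837, -0.00111923]), 'tau': array([ 3.10444171e-03, -5.89092922e+01,  6.43851142e-01, -2.91702712e+01,
       -5.39253408e-02,  1.44406117e-02,  7.31001956e-05]), 'position': array([0.20467603, 0.59004881, 0.22188123]), 'ee_rot': array([-3.14012773e+00,  1.17542887e-04,  2.80780995e+00]), 'contact_force': array([-0.66540579, -0.64614629,  0.37532654]), 'torque': array([ 0.0159622, -0.0670225, -0.0266838]), 'gripper_force': 0.0, 'finger_gap': 0.08794408417019237}
{'K': array([[448.368326  ,   0.        , 257.90506067],
       [  0.        , 448.368326  , 190.77134346],
       [  0.        ,   0.        ,   1.        ]]), 'xyz': array([ 1.20761306, -0.13289568,  0.84173568]), 'rotation': array([-2.45277139e+00,  2.22784742e-03,  1.27992126e+00])} {'K': array([[404.71357907,   0.        , 258.66121189],
       [  0.        , 404.71357907, 186.73153383],
       [  0.        ,   0.        ,   1.        ]]), 'xyz': array([ 0.48100647, -0.54693069,  0.6185363 ]), 'rotation': array([-2.30288798, -0.00914214, -0.17912437])} {'K': array([[315.65805589,   0.        , 253.10909969],
       [  0.        , 315.65805589, 193.55991492],
       [  0.        ,   0.        ,   1.        ]]), 'tool_from_camera': array([[ 9.35363639e-04, -9.67596187e-01, -2.52500979e-01,
         6.83843656e-02],
       [ 9.99999546e-01,  8.59265108e-04,  4.11648198e-04,
        -8.00847956e-04],
       [-1.81343946e-04, -2.52501249e-01,  9.67596551e-01,
        -1.61764780e-01],
       [ 0.00000000e+00,  0.00000000e+00,  0.00000000e+00,
         1.00000000e+00]])}
```

View pics/a.png

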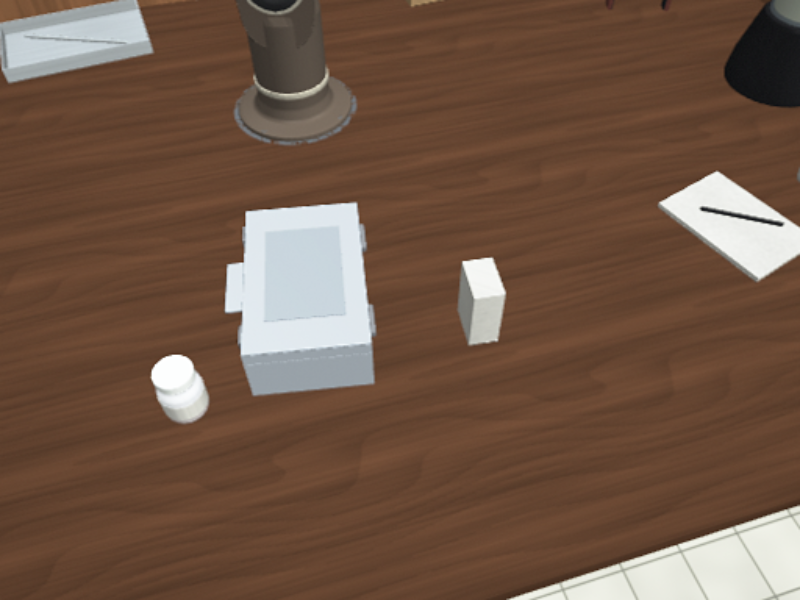

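View pics/b.png

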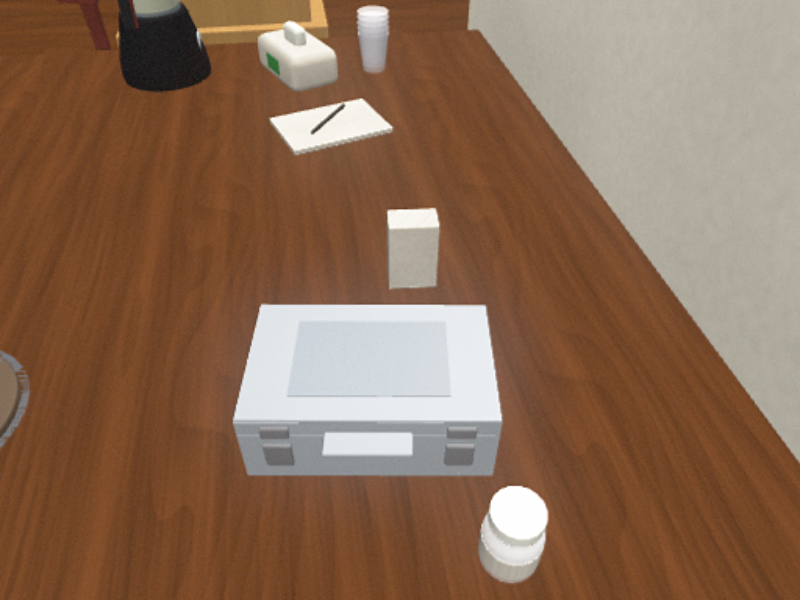

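The scene view shows the shut case with lid corners near (246,213), (357,204), (369,347) and (241,354), in 800-px coordinates. The jar is at about (175,370) and the carton at about (482,265). The side view shows the lid corners at (261,305), (487,306), (499,422) and (237,418), with the lip at 323–413 × 433–455.

Run:
```python
from h import *
from scipy.optimize import least_squares
np.set_printoptions(precision=4,suppress=True)
k=.64
L={'scene':[(246,212),(357,204),(369,346),(241,354)],'side':[(237,419),(261,305),(487,306),(499,422)]}
# order: near-front, near-back, far-back, far-front
loc=np.array([[-.085,.135],[.085,.135],[.085,-.135],[-.085,-.135]])
for n in L: print(n,[onz(n,u*k,v*k,.099)[:2] for u,v in L[n]])
def w(p,l,z):
    c,s=np.cos(p[2]),np.sin(p[2]); return [p[0]+c*l[0]-s*l[1],p[1]+s*l[0]+c*l[1],z]
def f(p): return np.concatenate([proj(n,w(p,l,.099))-np.array(q)*k for n in L for l,q in zip(loc,L[n])])
r=least_squares(f,[.55,0,1.57]);print(r.x,r.fun)
p=r.x
# lip top z=.081, outer edge
for n in L:print('lip',n,[proj(n,w(p,(-.113,y),.081))/k for y in(.045,-.045)])
print('jar top', onz('scene',174*k,368*k,.085),onz('side',518*k,506*k,.085))
print('carton top',[onz('scene',u*k,v*k,.11)[:2] for u,v in((459,261),(493,258),(505,292),(468,296))])
for n,l in dict(lip=(-.113,0),key1=(-.035,.064),key2=(-.035,-.064)).items(): print(n,w(p,l,0))
```

```text
scene [array([ 0.3887, -0.14  ]), array([0.4205, 0.0269]), array([ 0.6859, -0.0245]), array([ 0.6505, -0.1859])]
side [array([ 0.3897, -0.1383]), array([0.4154, 0.0266]), array([ 0.6822, -0.0208]), array([ 0.6476, -0.1869])]
[ 0.5344 -0.0798  1.3868] [ 0.4057 -0.8351  0.3031 -1.0219  1.3123 -1.6427 -1.0164  0.6715 -2.3495
  0.4973  0.9519 -0.7855  0.2406  0.0187  2.6629  0.2322]
lip scene [array([227.4098, 263.3411]), array([224.0472, 311.1276])]
lip side [array([321.89  , 454.9937]), array([413.1019, 455.8556])]
jar top [ 0.637  -0.2731  0.085 ] [ 0.6422 -0.2708  0.085 ]
carton top [array([0.5878, 0.1337]), array([0.5962, 0.1818]), array([0.6598, 0.1745]), array([0.6519, 0.1238])]
lip [np.float64(0.5137094593114098), np.float64(-0.19087817424875447), 0]
key1 [np.float64(0.46506453398520436), np.float64(-0.10248320131472442), 0]
key2 [np.float64(0.590902907074166), np.float64(-0.1259076299806124), 0]
```

```bash
cat >> h.py <<'E'
C0=np.array([.5344,-.0798]);YAW=1.3868
np.set_printoptions(precision=3,suppress=True)
def case(x,y,z):
    c,s=np.cos(YAW),np.sin(YAW); return np.array([C0[0]+c*x-s*y,C0[1]+s*x+c*y,z])
def ori(yaw,tilt): # tool down, x at yaw; tilt brings tool z towards x
    return R.from_euler('z',yaw)*R.from_euler('x',np.pi)*R.from_euler('y',tilt)
def rel(p0,r0,p,r): return r0.inv().apply(np.array(p)-p0)/.3,(r0.inv()*r).as_rotvec()/.5
def chain(ws):
    p0,r0=T(); print('at',p0,r0.as_euler('xyz'),ctrl.state()['contact_force'],ctrl.state()['clock'])
    for p,yaw,t in ws:
        r=ori(yaw,t); print(np.array(p),*rel(p0,r0,p,r)); p0,r0=np.array(p),r
E
python3 - <<'E'
from h import *
print(ori(1.4,.7).apply([0,0,1]))
chain([((.4,.42,.35),2.41,0),((.52,.15,.38),2.0,0),((.55,-.12,.38),1.6,0),((.5,-.33,.3),YAW,0.25)])
E
```

```text
[ 0.109  0.635 -0.765]
at [0.205 0.59  0.222] [-3.14   0.     2.808] [-0.665 -0.646  0.375] 0.1
[0.4  0.42 0.35] [-0.801 -0.323 -0.426] [-0.003  0.001  0.796]
[0.52 0.15 0.38] [-0.899 -0.402 -0.1  ] [ 0.   -0.    0.82]
[ 0.55 -0.12  0.38] [-0.86  -0.284 -0.   ] [ 0.  -0.   0.8]
[ 0.5  -0.33  0.3 ] [-0.695 -0.187  0.267] [-0.053  0.498  0.424]
```

Call:
move_arm(motion=[[[-0.8,-0.32,-0.43],[0,0,0.8],-1],[[-0.8,-0.32,-0.43],[0,0,0.8],-1],[[-0.8,-0.32,-0.43],[0,0,0.8],-1],[[-0.8,-0.32,-0.43],[0,0,0.8],-1],[[-0.8,-0.32,-0.43],[0,0,0.8],-1],[[-0.8,-0.32,-0.43],[0,0,0.8],-1],[[-0.8,-0.32,-0.43],[0,0,0.8],-1]])

```text
clock: 0.8
position: [0.4055, 0.4171, 0.3544]
ee_rot: [3.137, 0.002, 2.399]
contact_force: [0.0, -0.2, 0.1]
finger_gap: 0.0353
gripper_force: 0.0
```

Call:
move_arm(motion=[[[-0.9,-0.4,-0.1],[0,0,0.82],-1],[[-0.9,-0.4,-0.1],[0,0,0.82],-1],[[-0.9,-0.4,-0.1],[0,0,0.82],-1],[[-0.9,-0.4,-0.1],[0,0,0.82],-1],[[-0.9,-0.4,-0.1],[0,0,0.82],-1],[[-0.9,-0.4,-0.1],[0,0,0.82],-1],[[-0.9,-0.4,-0.1],[0,0,0.82],-1]])

```text
clock: 1.5
position: [0.5222, 0.1447, 0.3821]
ee_rot: [3.141, 0.003, 1.988]
contact_force: [-0.3, 0.7, -0.0]
finger_gap: 0.0007
gripper_force: 0.0
```

Call:
move_arm(motion=[[[-0.86,-0.28,0],[0,0,0.8],-1],[[-0.86,-0.28,0],[0,0,0.8],-1],[[-0.86,-0.28,0],[0,0,0.8],-1],[[-0.86,-0.28,0],[0,0,0.8],-1],[[-0.86,-0.28,0],[0,0,0.8],-1],[[-0.86,-0.28,0],[0,0,0.8],-1],[[-0.86,-0.28,0],[0,0,0.8],-1]])

```text
clock: 2.2
position: [0.5502, -0.1213, 0.381]
ee_rot: [-3.141, 0.001, 1.593]
contact_force: [0.2, 0.6, -0.3]
finger_gap: 0.0005
gripper_force: 0.0
```

Call:
move_arm(motion=[[[-0.7,-0.19,0.27],[-0.05,0.5,0.42],-1],[[-0.7,-0.19,0.27],[-0.05,0.5,0.42],-1],[[-0.7,-0.19,0.27],[-0.05,0.5,0.42],-1],[[-0.7,-0.19,0.27],[-0.05,0.5,0.42],-1],[[-0.7,-0.19,0.27],[-0.05,0.5,0.42],-1],[[-0.7,-0.19,0.27],[-0.05,0.5,0.42],-1],[[-0.7,-0.19,0.27],[-0.05,0.5,0.42],-1]])

```text
clock: 2.9
position: [0.5001, -0.3282, 0.2997]
ee_rot: [-3.138, -0.252, 1.387]
contact_force: [0.4, 0.0, 0.3]
finger_gap: 0.0006
gripper_force: 0.0
```

Run:
```python
from h import *
print(ctrl.state()['qpos'])
chain([(case(-.20,0,.14),YAW,0.68),(case(-.17,0,.08),YAW,.785)])
```

```text
[ 0.147  0.453  0.72   1.505 -0.493  1.47   0.75 ]
at [ 0.5   -0.328  0.3  ] [-3.138 -0.252  1.387] [0.43  0.019 0.264] 2.9
[ 0.498 -0.276  0.14 ] [ 0.03  -0.037  0.557] [-0.007  0.855 -0.002]
[ 0.503 -0.247  0.08 ] [-0.048  0.     0.218] [0.   0.21 0.  ]
```

Run:
```python
from h import *
chain([(case(-.20,.02,.16),YAW,0.68)])
```

```text
at [ 0.5   -0.328  0.3  ] [-3.138 -0.252  1.387] [0.43  0.019 0.264] 2.9
[ 0.478 -0.273  0.16 ] [ 0.047 -0.104  0.493] [-0.007  0.855 -0.002]
```

Call:
move_arm(motion=[[[0.05,-0.1,0.49],[0,0.86,0],-1],[[0.05,-0.1,0.49],[0,0.86,0],-1],[[0.05,-0.1,0.49],[0,0.86,0],-1],[[0.05,-0.1,0.49],[0,0.86,0],-1],[[0.05,-0.1,0.49],[0,0.86,0],-1],[[0.05,-0.1,0.49],[0,0.86,0],-1],[[0.05,-0.1,0.49],[0,0.86,0],-1]])

```text
clock: 3.6
position: [0.4812, -0.2744, 0.1661]
ee_rot: [3.135, -0.676, 1.394]
contact_force: [0.2, -0.4, 0.5]
finger_gap: 0.0004
gripper_force: 0.0
```

Run:
```python
from h import *
print(ctrl.state()['qpos'])
# from -.20,.16 go to below lip
chain([(case(-.15,.02,.075),YAW,.785),(case(-.101,.02,.040),YAW,.785)])
save('side','c.png')
```

```text
[ 0.402  0.661  0.557  1.655 -0.8    1.518  1.067]
at [ 0.481 -0.274  0.166] [ 3.135 -0.676  1.394] [ 0.204 -0.379  0.459] 3.6
[ 0.487 -0.224  0.075] [-0.057 -0.012  0.343] [0.004 0.217 0.012]
[ 0.496 -0.175  0.04 ] [0.033 0.    0.198] [0. 0. 0.]
```

View pics/c.png

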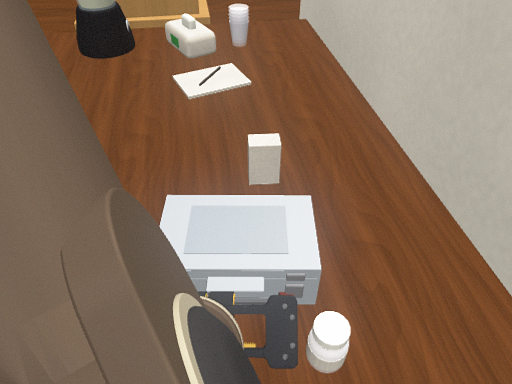

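The side view shows the closed hand in front of the lip, which is at about (235,285). The jar at (328,340) is clear of the gripper body, whose edge is near (297,330).

Call:
move_arm(motion=[[[-0.06,-0.01,0.34],[0,0.22,0.01],-1],[[-0.06,-0.01,0.34],[0,0.22,0.01],-1],[[-0.06,-0.01,0.34],[0,0.22,0.01],-1],[[-0.06,-0.01,0.34],[0,0.22,0.01],-1],[[-0.06,-0.01,0.34],[0,0.22,0.01],-1]])

```text
clock: 4.15
position: [0.4862, -0.2259, 0.0739]
ee_rot: [-3.14, -0.788, 1.382]
contact_force: [0.1, -0.3, 0.3]
finger_gap: 0.0003
gripper_force: 0.0
```

Run:
```python
from h import *
print(ctrl.state()['qpos'])
chain([(case(-.101,.02,.040),YAW,.785)])
```

```text
[ 0.431  0.794  0.472  1.741 -0.916  1.439  1.186]
at [ 0.486 -0.226  0.074] [-3.14  -0.788  1.382] [ 0.101 -0.305  0.349] 4.15
[ 0.496 -0.175  0.04 ] [0.041 0.002 0.201] [ 0.003 -0.006 -0.006]
```

Call:
move_arm(motion=[[[0.02,0,0.1],[0,0,0],-1],[[0.03,0,0.15],[0,0,0],-1],[[0.04,0,0.2],[0,0,0],-1],[[0.04,0,0.2],[0,0,0],-1]])

```text
clock: 4.55
position: [0.4948, -0.1723, 0.0379]
ee_rot: [-3.135, -0.792, 1.38]
contact_force: [-0.2, -0.5, 0.2]
finger_gap: 0.0002
gripper_force: 0.0
```

Run:
```python
from h import *
print(ctrl.state()['qpos'])
p0,r0=T(); q=R.from_euler('z',-YAW)
print(p0,q.apply(p0-[*C0,0]),r0.as_euler('xyz'),ctrl.state()['contact_force'])
for th in [.0,.1,.2,.3,.4,.5,.6,.7,.785,.9,1,1.1,1.2,1.3,1.4,1.5,1.6,1.7]:
    if th<.785:
        s=.030-.014*th/.785; P=np.array([.085-.198*np.cos(th)+.707*s,.075+.198*np.sin(th)-.707*s])
    else: P=np.array([.085-.182*np.cos(th),.075+.182*np.sin(th)])
    P=P-.00707
    w=case(P[0],.02,P[1]); print(th,P,(r0.inv().apply(w-p0)/.3))
```

```text
[ 0.388  0.807  0.414  1.823 -0.97   1.331  1.203]
[ 0.495 -0.172  0.038] [-0.098  0.022  0.038] [-3.135 -0.792  1.38 ] [-0.214 -0.495  0.231]
0.0 [-0.099  0.047] [ 0.019  0.007 -0.022]
0.1 [-0.099  0.068] [ 0.069  0.006 -0.072]
0.2 [-0.097  0.089] [ 0.122  0.006 -0.117]
0.3 [-0.094  0.109] [ 0.179  0.006 -0.156]
0.4 [-0.088  0.129] [ 0.239  0.005 -0.189]
0.5 [-0.081  0.148] [ 0.301  0.005 -0.217]
0.6 [-0.072  0.166] [ 0.366  0.005 -0.238]
0.7 [-0.061  0.183] [ 0.431  0.004 -0.252]
0.785 [-0.051  0.197] [ 0.487  0.004 -0.259]
0.9 [-0.035  0.21 ] [ 0.557  0.004 -0.255]
1 [-0.02   0.221] [ 0.617  0.003 -0.244]
1.1 [-0.005  0.23 ] [ 0.675  0.003 -0.228]
1.2 [0.012 0.238] [ 0.732  0.003 -0.206]
1.3 [0.029 0.243] [ 0.786  0.003 -0.178]
1.4 [0.047 0.247] [ 0.837  0.003 -0.146]
1.5 [0.065 0.249] [ 0.884  0.002 -0.108]
1.6 [0.083 0.25 ] [ 0.928  0.002 -0.066]
1.7 [0.101 0.248] [ 0.967  0.002 -0.019]
```

Call:
move_arm(motion=[[[0.02,0,-0.02],[0,0,0],-1],[[0.045,0,-0.045],[0,0,0],-1],[[0.07,0,-0.07],[0,0,0],-1],[[0.095,0,-0.095],[0,0,0],-1],[[0.12,0,-0.115],[0,0,0],-1],[[0.15,0,-0.135],[0,0,0],-1],[[0.18,0,-0.155],[0,0,0],-1],[[0.18,0,-0.155],[0,0,0],-1]])

```text
clock: 5.35
position: [0.4962, -0.1692, 0.1104]
ee_rot: [-3.138, -0.79, 1.381]
contact_force: [0.5, -1.4, -0.1]
finger_gap: 0.0006
gripper_force: 0.8
```

Run:
```python
from h import *
print(ctrl.state()['qpos'],ctrl.state()['contact_force'])
save('scene','d.png')
```

```text
[ 0.357  0.691  0.449  1.817 -0.92   1.403  1.107] [ 0.538 -1.436 -0.085]
```

View pics/d.png

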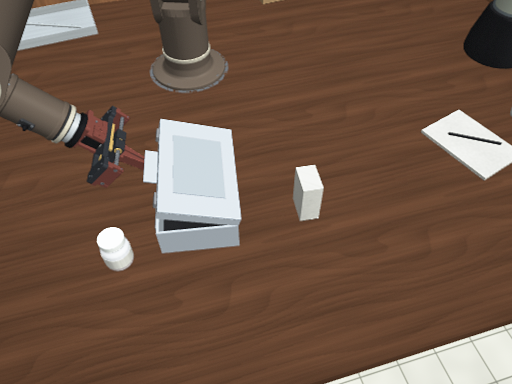

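The scene view shows the lid lifted about 0.3 rad on the fingertips, with the dark interior visible at (190,222). The jar and carton have not moved.

Call:
move_arm(motion=[[[0.06,0,-0.034],[0,0,0],-1],[[0.12,0,-0.062],[0,0,0],-1],[[0.186,0,-0.083],[0,0,0],-1],[[0.25,0,-0.097],[0,0,0],-1],[[0.307,0,-0.104],[0,0,0],-1],[[0.377,0,-0.1],[0,0,0],-1],[[0.437,0,-0.089],[0,0,0],-1],[[0.495,0,-0.073],[0,0,0],-1],[[0.495,0,-0.073],[0,0,0],-1]])

```text
clock: 6.3
position: [0.5132, -0.0798, 0.231]
ee_rot: [-3.137, -0.792, 1.383]
contact_force: [0.2, -0.1, -0.3]
finger_gap: 0.0003
gripper_force: 0.2
```

Run:
```python
from h import *
print(ctrl.state()['qpos'],ctrl.state()['contact_force'])
p0,r0=T(); q=R.from_euler('z',-YAW)
print(q.apply(p0-[*C0,0]))
save('scene','e.png')
```

```text
[ 0.187  0.453  0.459  1.854 -0.895  1.435  0.852] [ 0.247 -0.1   -0.274]
[-0.004  0.021  0.231]
```

View pics/e.png

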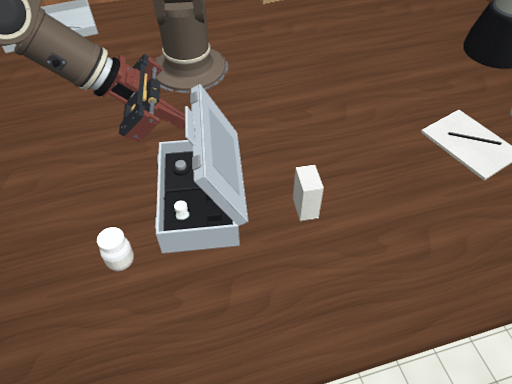

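The scene view shows the lid at about 1.1 rad. The reader with its key is in the end nearer the robot, with the key at (180,166), and the vial is at (181,209).

Call:
move_arm(motion=[[[0.055,0,0.022],[0,0,0],-1],[[0.11,0,0.05],[0,0,0],-1],[[0.14,0,0.066],[0,0,0],-1],[[0.162,0,0.082],[0,0,0],-1],[[0.185,0,0.1],[0,0,0],-1],[[0.209,0,0.12],[0,0,0],-1],[[0.231,0,0.14],[0,0,0],-1],[[0.253,0,0.162],[0,0,0],-1],[[0.273,0,0.185],[0,0,0],-1],[[0.273,0,0.185],[0,0,0],-1]])

```text
clock: 7.35
position: [0.5309, 0.0149, 0.2489]
ee_rot: [-3.134, -0.791, 1.38]
contact_force: [-0.1, 0.8, 0.0]
finger_gap: 0.0006
gripper_force: 0.0
```

Run:
```python
from h import *
# retreat back along -tool z then toward above key
chain([(case(-.05,.04,.30),YAW,.5),(case(-.035,.064,.25),YAW,.1),(case(-.035,.064,.12),YAW,0)])
a=ctrl.get_image('scene')[60:280,100:280,::-1];cv2.imwrite('pics/f.png',cv2.resize(a,None,fx=2.5,fy=2.5))
```

```text
at [0.531 0.015 0.249] [-3.134 -0.791  1.38 ] [-0.087  0.847  0.002] 7.35
[ 0.486 -0.122  0.3  ] [-0.213 -0.064 -0.457] [-0.006 -0.583 -0.009]
[ 0.465 -0.102  0.25 ] [-0.036 -0.08   0.17 ] [ 0.  -0.8 -0. ]
[ 0.465 -0.102  0.12 ] [-0.043 -0.     0.431] [ 0.  -0.2  0. ]
```

View pics/f.png

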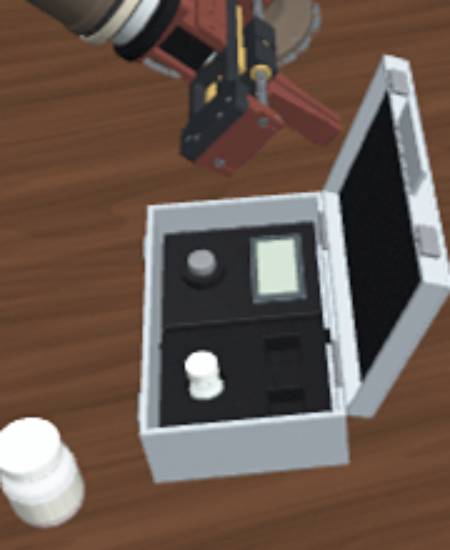

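The lid lies open at its stop with the hand off it. The key cap's top centre is at crop (202,259), which is scene pixel (181,164).

Run:
```python
from h import *
p=onz('scene',100+202/2.5,60+259/2.5,.069); print('key seen',p,'model',case(-.035,.064,.069))
```

```text
key seen [ 0.466 -0.102  0.069] model [ 0.465 -0.102  0.069]
```

Call:
move_arm(motion=[[[-0.05,0,-0.12],[0,0,0],-1],[[-0.21,-0.06,-0.46],[0,-0.58,0],-1],[[-0.21,-0.06,-0.46],[0,-0.58,0],-1],[[-0.21,-0.06,-0.46],[0,-0.58,0],-1],[[-0.21,-0.06,-0.46],[0,-0.58,0],-1],[[-0.21,-0.06,-0.46],[0,-0.58,0],-1],[[-0.21,-0.06,-0.46],[0,-0.58,0],-1]])

```text
clock: 8.1
position: [0.4868, -0.1218, 0.2999]
ee_rot: [-3.133, -0.503, 1.38]
contact_force: [-0.3, 0.1, -0.5]
finger_gap: 0.0003
gripper_force: 0.0
```

Call:
move_arm(motion=[[[-0.04,-0.08,0.17],[0,-0.8,0],-1],[[-0.04,-0.08,0.17],[0,-0.8,0],-1],[[-0.04,-0.08,0.17],[0,-0.8,0],-1],[[-0.04,-0.08,0.17],[0,-0.8,0],-1],[[-0.04,-0.08,0.17],[0,-0.8,0],-1],[[-0.04,-0.08,0.17],[0,-0.8,0],-1]])

```text
clock: 8.7
position: [0.4654, -0.1058, 0.2505]
ee_rot: [-3.135, -0.102, 1.381]
contact_force: [-0.5, -0.1, -1.0]
finger_gap: 0.0008
gripper_force: 0.0
```

Run:
```python
from h import *
chain([(case(-.035,.064,.10),YAW,0)])
save('wrist','g.png')
p,r=T(); c=ctrl.calibration('wrist'); M=np.linalg.inv(c['tool_from_camera'])
q=M@np.append(r.inv().apply(case(-.035,.064,.069)-p),1); q=c['K']@q[:3]; print(q[:2]/q[2])
```

```text
at [ 0.465 -0.106  0.251] [-3.135 -0.102  1.381] [-0.476 -0.065 -1.044] 8.7
[ 0.465 -0.102  0.1  ] [-0.041 -0.     0.5  ] [-0.012 -0.205 -0.011]
[252.835 187.864]
```

View pics/g.png

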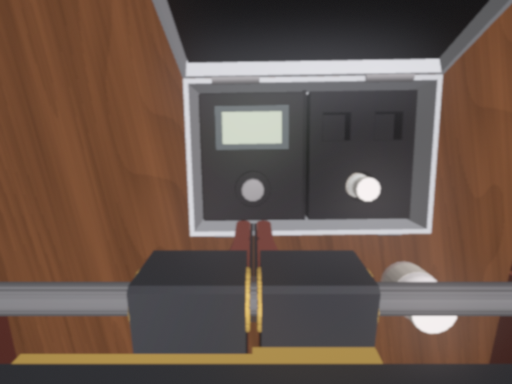

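The wrist view shows the key at (253,189), against a predicted (253,188).

Call:
move_arm(motion=[[[-0.04,0,0.5],[-0.01,-0.2,-0.01],-1],[[-0.04,0,0.5],[-0.01,-0.2,-0.01],-1],[[-0.04,0,0.5],[-0.01,-0.2,-0.01],-1],[[-0.04,0,0.5],[-0.01,-0.2,-0.01],-1],[[-0.04,0,0.5],[-0.01,-0.2,-0.01],-1]])

```text
clock: 9.25
position: [0.4652, -0.1033, 0.1007]
ee_rot: [-3.14, -0.0, 1.385]
contact_force: [-0.0, -1.3, 0.3]
finger_gap: 0.0007
gripper_force: 0.0
```

Run:
```python
from h import *
chain([(case(-.035,.064,.069),YAW,0)])
```

```text
at [ 0.465 -0.103  0.101] [-3.14  -0.     1.385] [-0.037 -1.339  0.297] 9.25
[ 0.465 -0.102  0.069] [ 0.002 -0.001  0.106] [-0.004 -0.    -0.004]
```

Call:
move_arm(motion=[[[0,0,0.06],[0,0,0],-1],[[0,0,0.1],[0,0,0],-1],[[0,0,0.112],[0,0,0],-1],[[0,0,0.12],[0,0,0],-1],[[0,0,0.126],[0,0,0],-1],[[0,0,0.126],[0,0,0],-1],[[0,0,0.126],[0,0,0],-1]])

```text
clock: 9.95
position: [0.4666, -0.1023, 0.0635]
ee_rot: [3.139, -0.001, 1.388]
contact_force: [0.6, -2.5, 5.5]
finger_gap: 0.0006
gripper_force: 2.4
```

Call:
move_arm(motion=[[[0,0,0.004],[0,0,0],-1],[[0,0,0.008],[0,0,0],-1],[[0,0,0.008],[0,0,0],-1],[[0,0,0.008],[0,0,0],-1]])

```text
clock: 10.35
position: [0.4668, -0.1023, 0.0628]
ee_rot: [3.139, -0.002, 1.387]
contact_force: [-6.4, -0.4, 34.7]
finger_gap: 0.0003
gripper_force: 17.0
```

Call:
move_arm(motion=[[[0,0,-0.03],[0,0,0],-1],[[0,0,-0.1],[0,0,0],-1],[[0,0,-0.25],[0,0,0],-1],[[-0.1,0,-0.4],[0,0,0],-1],[[-0.3,0,-0.6],[0,0,0],-1],[[-0.5,0,-0.7],[0,0,0],-1],[[-0.5,0,-0.7],[0,0,0],-1],[[-0.5,0,-0.7],[0,0,0],-1],[[-0.5,0,-0.7],[0,0,0],-1],[[-0.5,0,-0.7],[0,0,0],-1]])

```text
clock: 11.35
position: [0.4381, -0.2478, 0.2691]
ee_rot: [-3.14, -0.002, 1.389]
contact_force: [-0.0, 0.6, 0.1]
finger_gap: 0.0007
gripper_force: 0.0
```

Run:
```python
from h import *
save('scene','i.png')
```

```text
(no output)
```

View pics/i.png

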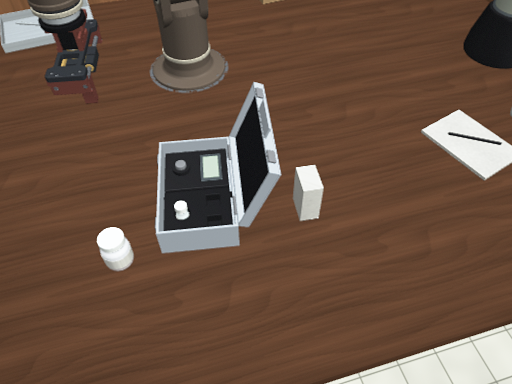

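The lid is open, the key is up at (181,166), the vial, carton and jar are unmoved, and the hand is clear.

```bash
python3 -c "
from workcell import ctrl; print(ctrl.hand_in())"
```

```text
the job is handed in; nothing more can be done
None
```

The lid rests open at its stop, the reader's key was pressed fully down and is up again, the vial, carton and jar are unmoved, and the job was handed in at about 11.5 s with the hand clear. The key press peaked at about 35 N, under the 40 N limit, and the hand-in gave no verdict.

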